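# Two sample pots from the gravity magazine

### The arm

A 6-joint arm with a two-finger parallel gripper is mounted at the origin on the work surface. World frame = base frame: x ahead of the robot, y to its left, z up, the work surface at z = 0. Lengths are in m, angles in rad, forces in N, time in s.
With the tool pointing down it reaches from about 0.3 to 1 m from the base axis. Payload 5.1 kg.
Tool frame: the origin (TCP) lies on the centre line of the jaws, within the pads' length; the fingertips stand 14 mm ahead of it and the grasp point (between the pads) lies 5 mm behind it (finger_overhang is the distance from the TCP to the fingertips, in m); z points along the fingers, y is the line along which they close (so a half turn about z gives the same grasp; the last joint's range is limited). The gripper opens to 95 mm and grips with 3 to 60 N. Pads are 20 mm wide; open, the fingers measure 119 mm over their backs; the gripper's body (75 mm by 180 mm) begins 59 mm behind the grasp point.
Start: joints at [1.246, 0.124, 1.65, -0, 1.367, -0.083], TCP at [0.156, 0.631, 0.229] pointing down, gripper open.
Joint ranges: [-2.61, 2.61], [-1.02, 2.33], [0.03, 2.71], [-1.35, 4.49], [0.32, 2.68], [-2.91, 2.91]. Speed limits (rad/s): [2.57, 2.57, 3.14, 3.14, 3.14, 3.14].

### API

Orientations are given as a unit quaternion [x, y, z, w].
In Python, from rig import * gives the robot as it stands.
- The arm moves only by the tool drive_tool, never from a script. Its argument "moves" is a list of rows, each an object of numbers: "dx", "dy", "dz": the shift along the world's x, y, z in mm; "rx", "ry", "rz": the turn, a rotation vector about the world's x, y, z in degrees; "jaw": the opening, from -1 (shut) to 1 (fully open). In form: [{"dx": .., "dy": .., "dz": .., "rx": .., "ry": .., "rz": .., "jaw": ..}, ...]. A call has exactly 10 rows; each row shifts and turns the commanded pose from where the row before left it; what a row does not reach is not made up. A row lasts 1/10 s, in which the tool goes at most 50 mm and 8.59 degrees, less where a joint would pass 70% of its speed; a pose out of reach is approached as far as the arm can. A call with a gripper value outside its range is refused whole. The fingers move at their own pace and stop on an object; the grip force is fixed at half the most. Time passes only in rows, so rows that do not move let the fingers close, or fill a call up. It gives the time, the measured TCP pose, the force, the opening and the grip force at its end, in the units of the state.
- sense(): the state, without advancing time (a new reading comes with each control period).
- read_camera(name): name is "scene" or "side" or "wrist"; returns (picture, depth): 480x640x3 uint8, red, green, blue; 480x640 float32, m along the optical axis (not along the pixel's ray), 0 where there is no reading.
- camera_params(name): a dict with "intrinsics" (3x3 intrinsics, pixels), "position" and "rotation" of the camera in the world; the wrist camera has in their place "tool_from_camera" (4x4, takes a point from camera to tool coordinates, whose origin is the TCP and whose axes are the flange's). Camera axes: x right, y down, z forward; pixel columns grow to the right and rows downward; lengths in m; the calibration is good to about 2 mm. A picture is of the moment at which its call begins: read the wrist's pose just before it. camera_params takes no time and is no camera call.
- hand_in(): hands the job in; it is judged then, once.
The state is a dict: "time": time; "joint_pos": joint angles; "joint_vel": joint speeds; "joint_efforts": joint torques, N m; "tcp_pos": TCP position; "tool_rot": TCP orientation; "wrist_force": force on the tool from outside, world axes, zero at the start; "ft_torque": the same for the moment, N m; "grip_width": finger opening in m; "finger_force": force on a finger pad.
Only numpy, scipy, OpenCV 4.12 (cv2) and the standard library are available. Lean on these libraries where they do the work, as an engineer would, in place of code of your own. Each camera call takes 0.05 s, during which the arm holds its last target. There are 200 camera calls.

### The job

Take two amber pots, one after the other, from the outlet at the foot of the amber-pot magazine: lay the first in one V-cradle of the green carrier and let go, then take the pot that has rolled down into its place and lay it in the other cradle. Each pot should lie along its cradle, about centred, and be released.

Things in the scene. Friction and masses are not known exactly. Their poses are not given: they have to be found in the camera images.
- pot1_center (a point): Centre of the lowest amber pot, lying at its magazine's outlet: cylinder 36 mm in diameter, 54 mm long, about 45 g, amber with a white lid on one end. Its x axis runs along it to the lid; it may roll about x. Both ends are free: grip from above across the 54 mm length; the ramp under it is 34 mm wide and the space beside its ends is open down to 10 mm above the table.
- pot2_center (a point): Centre of the second amber pot (same size and axes), on the ramp 36 mm behind the first. When the first is lifted off, it rolls by itself within about a second to the outlet, where the first one lay, and the rest of the stack drops after it.
- amber_magazine: Fixed magazine of six amber pots (a like one holds whitish, blue-lidded pots: not wanted). Origin on the table under the outlet; a pot there lies along x, centre 60 mm up. y points up the ramp: guide walls from y = 32 mm, 105 mm high; upright column from 85 to 139 mm, 74 mm wide in x, 211 mm high. A lip at y = -18 mm, 60 mm high, stops the pot: lift it straight up.
- carrier: Fixed green plate, 130 x 190 x 10 mm, with two white V-cradles for pots lying along its x. Origin: plate centre, on the table. Cradles at y = -45 and +45 mm; a resting pot's centre is at x = 0, 50 mm above the table. Each V has 45 degree sides, is 34 mm long (shorter than a pot, leaving its ends free), rims 57 mm high. Either cradle may be filled first, lid either way.
Not all that is in view belongs to the job. What is shaped like the part that bears pot1_center but pink is not meant. What is shaped like the part that bears pot2_center but pink is not meant.

How it is judged:
By the outcome, as a careful person would: the job done as asked, in the order asked, and still so for the second after the job is handed in, with the robot touching nothing.
It also fails if it takes over 64 s, if anything falls off the work surface, if the arm or the gripper's body presses on something with over 40 N, if the wrist force passes 120 N, or if a joint passes its speed limit or range.

## Working session

There is one attempt and no reset: what is moved stays moved. The work goes in short steps, Python scripts to look and compute and a tool call to move; the robot and the scene stay as the last step left them, time stands still between calls to the robot, and variables do not carry over. Pictures are saved under pics/ and viewed, at most 10 in all, crops included, and the job is handed in when it is done.

Besides the shell and the picture viewer there is one more tool, called after ">>>" as name([rows], argument=value, ...), one row to a line, values as JSON. drive_tool: Moves the arm, as the interface text tells. Its arguments: {"type":"object","properties":{"moves":{"type":"array","items":{"type":"object","properties":{"dx":{"type":"number"},"dy":{"type":"number"},"dz":{"type":"number"},"rx":{"type":"number"},"ry":{"type":"number"},"rz":{"type":"number"},"jaw":{"type":"number"}}}}},"required":["moves"]}

```bash
mkdir -p pics
cat > h.py <<'E'
from rig import *
import numpy as np, cv2
from scipy.spatial.transform import Rotation as R
def cap(n):
    s=sense(); p,d=read_camera(n); c=camera_params(n); K=np.array(c["intrinsics"])
    if n=="wrist":
        T=np.eye(4); T[:3,:3]=R.from_quat(s["tool_rot"]).as_matrix(); T[:3,3]=s["tcp_pos"]; T=T@np.array(c["tool_from_camera"])
    else:
        T=np.eye(4); r=np.array(c["rotation"]); T[:3,:3]=r if r.shape==(3,3) else R.from_quat(r).as_matrix(); T[:3,3]=c["position"]
    np.savez(f"pics/{n}.npz",p=p,d=d,K=K,T=T); return p,d,K,T
def load(n):
    z=np.load(f"pics/{n}.npz"); return z["p"],z["d"],z["K"],z["T"]
def cloud(d,K,T):
    v,u=np.mgrid[:480,:640]; P=np.stack([(u-K[0,2])/K[0,0]*d,(v-K[1,2])/K[1,1]*d,d],-1)
    return P@T[:3,:3].T+T[:3,3]
def save(n,p): cv2.imwrite(f"pics/{n}.png",cv2.cvtColor(p,cv2.COLOR_RGB2BGR))
E
python3 - <<'E'
from h import *
for n in("scene","side"):
    p,d,K,T=cap(n); save(n+"0",p); print(n,T.round(3).tolist())
print(sense())
E
```

```text
scene [[0.035, 0.804, -0.593, 0.975], [0.999, -0.026, 0.024, -0.025], [0.004, -0.594, -0.805, 0.726], [0.0, 0.0, 0.0, 1.0]]
side [[0.899, -0.225, 0.375, 0.104], [-0.437, -0.472, 0.766, -0.801], [0.005, -0.853, -0.523, 0.603], [0.0, 0.0, 0.0, 1.0]]
{'time': 0.1, 'joint_pos': array([ 1.24640460e+00,  1.24416181e-01,  1.65154040e+00,  7.20481359e-06,
        1.36748349e+00, -8.25965175e-02]), 'joint_vel': array([ 0.0006411 , -0.00064583, -0.00449522,  0.00218751, -0.00265699,
        0.0008021 ]), 'joint_efforts': array([-3.29277520e-05, -4.18880868e+01, -3.61096823e+01,  7.75966560e-02,
        4.60763311e-02, -4.68216604e-05]), 'tcp_pos': array([0.15548717, 0.63055946, 0.22752353]), 'tool_rot': array([ 1.20603983e-01,  9.92700270e-01, -9.03936322e-04, -1.90129412e-04]), 'wrist_force': array([0.23622662, 0.67298834, 0.08148047]), 'ft_torque': array([-0.03370924,  0.01570124, -0.01019157]), 'finger_force': 0.0, 'grip_width': 0.09485187436095752}
```

View pics/scene0.png

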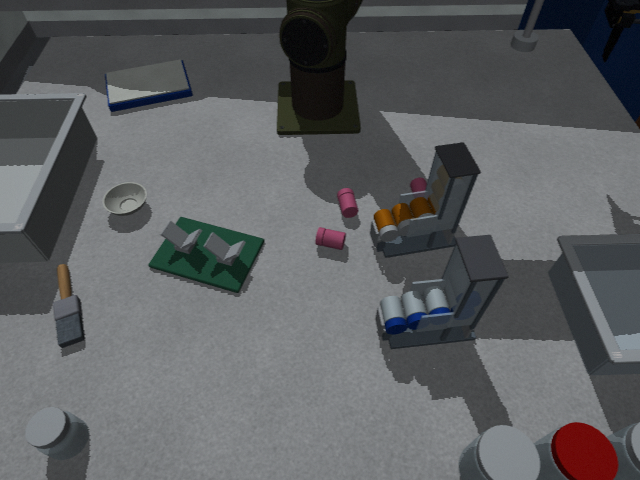

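View pics/side0.png

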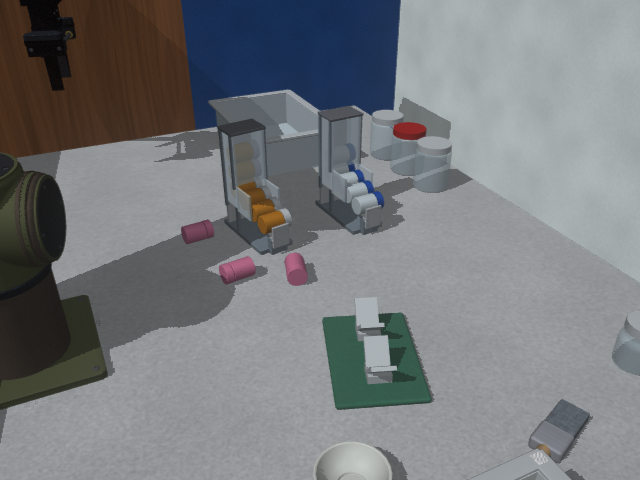

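Candidates (scene picture): lowest amber pot (385,222), amber pots behind it (402,212) and (420,208), pink pots (347,202), (331,238), (419,186), and the white, blue-lidded pots (394,314). By the description I choose the amber pot at (385,222). The carrier is at (207,254).

Run:
```python
from h import *
p,d,K,T=load("scene"); save("crop",cv2.resize(p[140:270,310:490],None,fx=4.4,fy=4.4,interpolation=cv2.INTER_CUBIC))
for n in("scene","side"):
    p,d,K,T=load(n); W=cloud(d,K,T); hsv=cv2.cvtColor(p,cv2.COLOR_RGB2HSV); ok=d>0
    g=ok&(hsv[...,0]>60)&(hsv[...,0]<95)&(hsv[...,1]>100)&(abs(W[...,2]-.01)<.006)
    r=cv2.minAreaRect((W[g][:,:2]*1000).astype(np.float32)); print(n,"carrier",r,g.sum())
    a=ok&(hsv[...,0]>8)&(hsv[...,0]<22)&(hsv[...,1]>150)&(W[...,2]>.03)&(W[...,2]<.15)&(W[...,1]>.05)&(W[...,1]<.4)
    v,u=np.nonzero(a); q=W[a]; print("amber",a.sum(),q.min(0).round(3),q.max(0).round(3))
    nl,l,st,c=cv2.connectedComponentsWithStats(a.astype(np.uint8))
    for i in range(1,nl):
        if st[i,4]>25:
            m=l==i; print(st[i],c[i].round(),W[m].mean(0).round(3),W[m].min(0).round(3),W[m].max(0).round(3))
    # dark-grey column top
p,d,K,T=load("scene"); W=cloud(d,K,T)
m=(abs(W[...,2]-.211)<.006)&(W[...,0]>.2)&(W[...,0]<.7)&(W[...,1]>0); nl,l,st,c=cv2.connectedComponentsWithStats(m.astype(np.uint8))
for i in range(1,nl):
    if st[i,4]>60: print("top",c[i],cv2.minAreaRect((W[l==i][:,:2]*1000).astype(np.float32)))
```

```text
scene carrier ((455.05938720703125, -229.03717041015625), (189.6167449951172, 129.7208709716797), 70.27154541015625) 3872
amber 939 [0.035 0.054 0.058] [0.454 0.209 0.121]
[374 197  62  33 938] [403. 212.] [0.428 0.149 0.084] [0.398 0.096 0.058] [0.454 0.209 0.1  ]
side carrier ((454.59625244140625, -231.93682861328125), (188.62210083007812, 126.30635070800781), 69.50857543945312) 3454
amber 987 [0.405 0.093 0.046] [0.456 0.209 0.103]
[238 182  46  52 987] [262. 209.] [0.429 0.139 0.079] [0.405 0.093 0.046] [0.456 0.209 0.103]
top [457.54399243 159.9422895 ] ((423.5920715332031, 220.95872497558594), (75.96930694580078, 53.987754821777344), 10.277475357055664)
top [481.36989498 258.23570595] ((621.7792358398438, 211.93182373046875), (75.1538314819336, 53.948951721191406), 4.609189510345459)
```

View pics/crop.png

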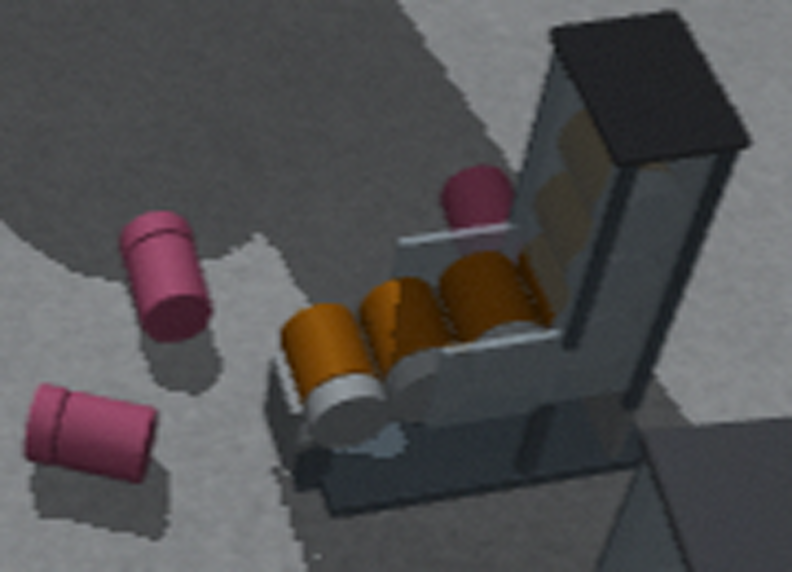

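The crop shows amber pots on the ramp. The lowest one is at crop (330,365), which is scene (385,223), with its white lid toward +x; the pink pots lie loose beside the magazine. From the column and ramp, the outlet is at about (444,111) mm with the magazine turned about 10.3°. The carrier is at about (455,-229) with its y axis at 70°.

>>> drive_tool([
  {"dx":20,"dy":-37,"dz":7,"rz":-6.6,"jaw":1},
  {"dx":20,"dy":-37,"dz":7,"rz":-6.6,"jaw":1},
  {"dx":20,"dy":-37,"dz":7,"rz":-6.6,"jaw":1},
  {"dx":20,"dy":-37,"dz":7,"rz":-6.6,"jaw":1},
  {"dx":20,"dy":-37,"dz":7,"rz":-6.6,"jaw":1},
  {"dx":20,"dy":-37,"dz":7,"rz":-6.6,"jaw":1},
  {"dx":20,"dy":-37,"dz":7,"rz":-6.6,"jaw":1},
  {"dx":20,"dy":-37,"dz":7,"rz":-6.6,"jaw":1},
  {"dx":20,"dy":-37,"dz":7,"rz":-6.6,"jaw":1},
  {"dx":20,"dy":-37,"dz":7,"rz":-6.6,"jaw":1},
])

```text
validation failed for argument at $.mo...
```

>>> drive_tool([
  {"dx":22,"dy":-37.5,"dz":0,"jaw":1},
  {"dx":22,"dy":-37.5,"dz":0,"jaw":1},
  {"dx":22,"dy":-37.5,"dz":0,"jaw":1},
  {"dx":22,"dy":-37.5,"dz":0,"jaw":1},
  {"jaw":1},
  {"jaw":1},
  {"jaw":1},
  {"jaw":1},
  {"jaw":1},
  {"jaw":1},
])

```text
validation failed for argument at $.mo...
```

Run:
```python
from h import *
p,d,K,T=cap("wrist"); save("w1",p); s=sense()
print(s["time"],s["tcp_pos"],s["joint_pos"].round(3),T.round(3).tolist(),camera_params("wrist")["tool_from_camera"])
m=R.from_quat(s["tool_rot"]).as_matrix(); print("tool y",m[:,1].round(4),"z",m[:,2].round(4))
W=cloud(d,K,T); hsv=cv2.cvtColor(p,cv2.COLOR_RGB2HSV)
a=(d>0)&(hsv[...,0]>8)&(hsv[...,0]<24)&(hsv[...,1]>130)&(W[...,2]>.03)&(W[...,2]<.12)
nl,l,st,c=cv2.connectedComponentsWithStats(a.astype(np.uint8))
for i in range(1,nl):
    if st[i,4]>200: m=l==i; print(st[i],c[i].round(),W[m].mean(0).round(3),W[m].min(0).round(3),W[m].max(0).round(3))
```

```text
0.15 [0.15551519 0.63062366 0.22766088] [ 1.246  0.124  1.651  0.     1.368 -0.083] [[0.24, 0.937, 0.252, 0.084], [0.971, -0.232, -0.063, 0.648], [-0.0, 0.26, -0.966, 0.382], [0.0, 0.0, 0.0, 1.0]] [[-6.03786879e-04 -9.65548654e-01 -2.60221892e-01  7.35893175e-02]
 [ 9.99998322e-01 -1.03309599e-03  1.51301096e-03 -4.43030483e-04]
 [-1.72971989e-03 -2.60220542e-01  9.65547657e-01 -1.54494619e-01]
 [ 0.00000000e+00  0.00000000e+00  0.00000000e+00  1.00000000e+00]]
tool y [ 0.2395  0.9709 -0.0016] z [-5.0e-04 -1.6e-03 -1.0e+00]
```

View pics/w1.png

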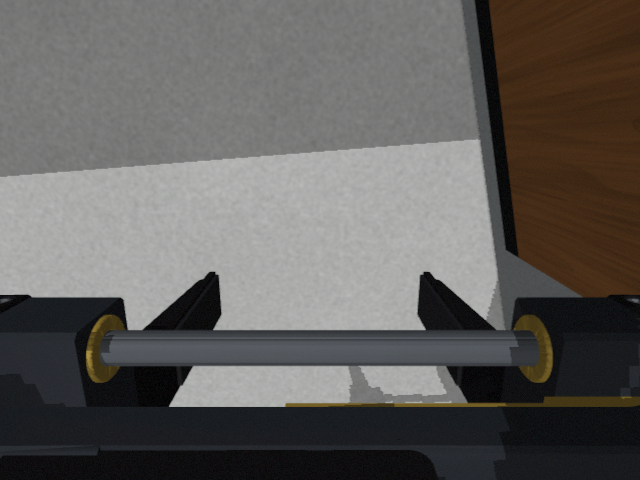

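The wrist view shows only table, so nothing has moved yet; the rows seem to need every key. The wrist camera also sits on the tool's +x side, which would be the column side at the outlet, so I will tilt the tool away from the column later.

>>> drive_tool([
  {"dx":20,"dy":-37,"dz":7,"rx":0,"ry":0,"rz":-6.6,"jaw":1},
  {"dx":20,"dy":-37,"dz":7,"rx":0,"ry":0,"rz":-6.6,"jaw":1},
  {"dx":20,"dy":-37,"dz":7,"rx":0,"ry":0,"rz":-6.6,"jaw":1},
  {"dx":20,"dy":-37,"dz":7,"rx":0,"ry":0,"rz":-6.6,"jaw":1},
  {"dx":20,"dy":-37,"dz":7,"rx":0,"ry":0,"rz":-6.6,"jaw":1},
  {"dx":20,"dy":-37,"dz":7,"rx":0,"ry":0,"rz":-6.6,"jaw":1},
  {"dx":20,"dy":-37,"dz":7,"rx":0,"ry":0,"rz":-6.6,"jaw":1},
  {"dx":20,"dy":-37,"dz":7,"rx":0,"ry":0,"rz":-6.6,"jaw":1},
  {"dx":20,"dy":-37,"dz":7,"rx":0,"ry":0,"rz":-6.6,"jaw":1},
  {"dx":20,"dy":-37,"dz":7,"rx":0,"ry":0,"rz":-6.6,"jaw":1},
])

```text
time: 1.15
tcp_pos: [0.3559, 0.2595, 0.2988]
tool_rot: [0.643, 0.765, 0.0, 0.0]
wrist_force: [0.4, 1.1, 0.3]
grip_width: 0.095
finger_force: 0.0
```

>>> drive_tool([
  {"dx":22,"dy":-37,"dz":0,"rx":1.97,"ry":0.36,"rz":0,"jaw":1},
  {"dx":22,"dy":-37,"dz":0,"rx":1.97,"ry":0.36,"rz":0,"jaw":1},
  {"dx":22,"dy":-37,"dz":0,"rx":1.97,"ry":0.36,"rz":0,"jaw":1},
  {"dx":22,"dy":-37,"dz":0,"rx":1.97,"ry":0.36,"rz":0,"jaw":1},
  {"dx":0,"dy":0,"dz":0,"rx":1.97,"ry":0.36,"rz":0,"jaw":1},
  {"dx":0,"dy":0,"dz":0,"rx":0,"ry":0,"rz":0,"jaw":1},
  {"dx":0,"dy":0,"dz":0,"rx":0,"ry":0,"rz":0,"jaw":1},
  {"dx":0,"dy":0,"dz":0,"rx":0,"ry":0,"rz":0,"jaw":1},
  {"dx":0,"dy":0,"dz":0,"rx":0,"ry":0,"rz":0,"jaw":1},
  {"dx":0,"dy":0,"dz":0,"rx":0,"ry":0,"rz":0,"jaw":1},
])

```text
time: 2.15
tcp_pos: [0.4434, 0.1139, 0.2988]
tool_rot: [0.639, 0.765, 0.056, -0.067]
wrist_force: [1.1, 0.0, -0.0]
grip_width: 0.0952
finger_force: 0.0
```

Run:
```python
from h import *
p,d,K,T=cap("wrist"); save("w2",p); s=sense()
m=R.from_quat(s["tool_rot"]).as_matrix(); print(s["tcp_pos"],"tool y",m[:,1].round(4),"z",m[:,2].round(4),s["joint_pos"].round(3))
W=cloud(d,K,T); hsv=cv2.cvtColor(p,cv2.COLOR_RGB2HSV)
# pots standing out above z=.06 near the outlet
a=(d>0)&(hsv[...,0]>8)&(hsv[...,0]<24)&(hsv[...,1]>130)&(W[...,2]>.05)&(W[...,2]<.12)
nl,l,st,c=cv2.connectedComponentsWithStats(a.astype(np.uint8))
for i in range(1,nl):
    if st[i,4]>200: m=l==i; print(st[i],c[i].round(),W[m].mean(0).round(3),W[m].min(0).round(3),W[m].max(0).round(3))
# first pot incl. lid: axis fit in magazine frame
ang=np.radians(10.3); ex=np.array([np.cos(ang),np.sin(ang)]); ey=np.array([-ex[1],ex[0]])
xy=W[...,:2]-[.444,.111]; X=xy@ex; Y=xy@ey
q=(d>0)&(abs(X)<.045)&(abs(Y)<.016)&(W[...,2]>.064)&(W[...,2]<.09)
print("pot1 n",q.sum(),"X",np.percentile(X[q],[0,1,50,99,100]).round(4),"zmax",np.percentile(W[q][:,2],99))
top=q&(abs(X)<.02)
from scipy.optimize import least_squares
def f(v): 
    y0,b,z0=v; dy=Y[top]-y0-b*X[top]; return np.hypot(dy,W[top][:,2]-z0)-.018
r=least_squares(f,[0,0,.06],loss="soft_l1",f_scale=.001); print("y0,slope,z0",r.x,np.sqrt(np.mean(r.fun**2)))
```

```text
[0.44340274 0.11380901 0.29876392] tool y [ 9.841e-01  1.778e-01 -4.000e-04] z [-0.0313  0.1709 -0.9848] [ 0.028 -0.352  1.977  0.173  1.545 -0.158]
[ 291  162   42   99 3867] [311. 210.] [0.428 0.152 0.082] [0.402 0.097 0.051] [0.455 0.202 0.096]
pot1 n 1229 X [-0.0293 -0.0282 -0.0025  0.024   0.0244] zmax 0.07708998865998665
y0,slope,z0 [ 0.00657797 -0.03110041  0.05757291] 0.0007690497252214303
```

View pics/w2.png

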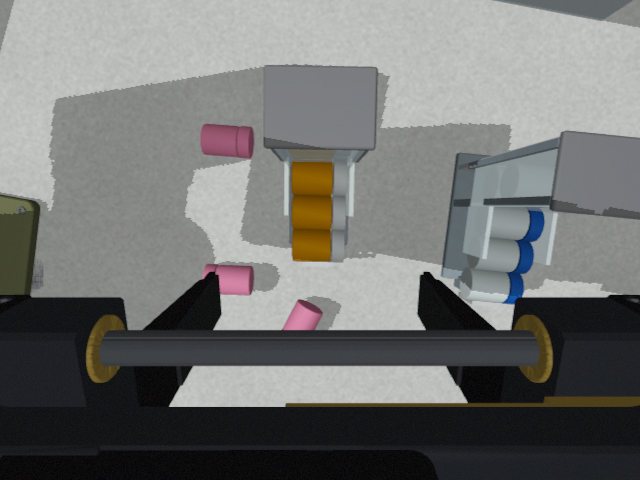

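Wrist view: lowest amber pot at (318,245), with two more above it at (318,212) and (318,180), lids to the right. The column top is at (320,105), and a pink pot lies at (303,317).

Run:
```python
from h import *
from scipy.optimize import least_squares
ang=np.radians(10.3); ex=np.array([np.cos(ang),np.sin(ang)]); ey=np.array([-ex[1],ex[0]])
for n in("wrist","scene","side"):
    p,d,K,T=load(n); W=cloud(d,K,T); xy=W[...,:2]-[.444,.111]; X=xy@ex; Y=xy@ey; Z=W[...,2]
    hsv=cv2.cvtColor(p,cv2.COLOR_RGB2HSV)
    a=(d>0)&(hsv[...,0]>8)&(hsv[...,0]<24)&(hsv[...,1]>130)&(abs(X+.008)<.012)&(Y>-.03)&(Y<.09)&(Z>.045)&(Z<.12)
    x,y,z=X[a],Y[a],Z[a]
    # three equal cylinders, 36 mm apart up a ramp
    def f(v):
        y0,z0,s=v; k=np.arange(3)[:,None]*.036
        return np.abs(np.hypot(y-y0-k*np.cos(s),z-z0-k*np.sin(s))-.018).min(0)
    r=min((least_squares(f,[y0,.06,.2],loss="soft_l1",f_scale=.001) for y0 in(-.008,0,.008)),key=lambda r:r.cost)
    print(n,a.sum(),r.x.round(4),np.sqrt((r.fun**2).mean()).round(5))
    if n=="wrist":
        for b in np.arange(-.02,.05,.004):
            m=(y>=b)&(y<b+.004); print(round(b+.002,3),m.sum(),np.median(z[m]).round(4) if m.any() else "")
    t=(abs(Z-.211)<.005)&(abs(X)<.06)&(Y>.05)&(Y<.18)&(d>0)
    if t.any(): print("  column top Y",np.percentile(Y[t],[1,99]).round(4),"X",np.percentile(X[t],[1,99]).round(4),cv2.minAreaRect((W[t][:,:2]*1000).astype(np.float32)))
```

```text
wrist 2354 [0.0066 0.0575 0.2635] 0.00067
-0.018 0 
-0.014 0 
-0.01 23 0.0665
-0.006 70 0.0698
-0.002 91 0.0731
0.002 94 0.0751
0.006 90 0.0752
0.01 93 0.0753
0.014 99 0.0737
0.018 96 0.0711
0.022 90 0.0672
0.026 73 0.0764
0.03 96 0.081
0.034 96 0.0835
0.038 94 0.0847
0.042 96 0.0848
0.046 96 0.084
0.05 95 0.0826
  column top Y [0.0856 0.1372] X [-0.0363  0.0358] ((423.90765380859375, 220.91592407226562), (74.0223388671875, 53.386749267578125), 9.403515815734863)
scene 556 [0.0073 0.0607 0.2611] 0.00102
  column top Y [0.0854 0.1371] X [-0.0362  0.0366] ((423.5920715332031, 220.95872497558594), (75.96930694580078, 53.987754821777344), 10.277475357055664)
side 478 [0.0066 0.0608 0.2593] 0.00163
  column top Y [0.0821 0.1358] X [-0.0357  0.0362] ((425.18048095703125, 218.27276611328125), (76.56151580810547, 57.09174728393555), 10.13966178894043)
```

>>> drive_tool([
  {"dx":-1,"dy":1.5,"dz":-30,"rx":0,"ry":0,"rz":0,"jaw":1},
  {"dx":-1,"dy":1.5,"dz":-30,"rx":0,"ry":0,"rz":0,"jaw":1},
  {"dx":-1,"dy":1.5,"dz":-30,"rx":0,"ry":0,"rz":0,"jaw":1},
  {"dx":0,"dy":0,"dz":-30,"rx":0,"ry":0,"rz":0,"jaw":1},
  {"dx":0,"dy":0,"dz":-30,"rx":0,"ry":0,"rz":0,"jaw":1},
  {"dx":0,"dy":0,"dz":-30,"rx":0,"ry":0,"rz":0,"jaw":1},
  {"dx":0,"dy":0,"dz":-25,"rx":0,"ry":0,"rz":0,"jaw":1},
  {"dx":0,"dy":0,"dz":-15,"rx":0,"ry":0,"rz":0,"jaw":1},
  {"dx":0,"dy":0,"dz":0,"rx":0,"ry":0,"rz":0,"jaw":1},
  {"dx":0,"dy":0,"dz":0,"rx":0,"ry":0,"rz":0,"jaw":1},
])

```text
time: 3.2
tcp_pos: [0.4408, 0.1178, 0.079]
tool_rot: [0.639, 0.764, 0.056, -0.067]
wrist_force: [0.1, -0.1, 0.1]
grip_width: 0.0951
finger_force: 0.0
```

Run:
```python
from h import *
p,d,K,T=cap("wrist"); save("w3",p); s=sense(); print(s["tcp_pos"],s["wrist_force"])
```

```text
[0.44140933 0.11781149 0.07974568] [ 0.14331636 -1.16045622  0.05750935]
```

View pics/w3.png

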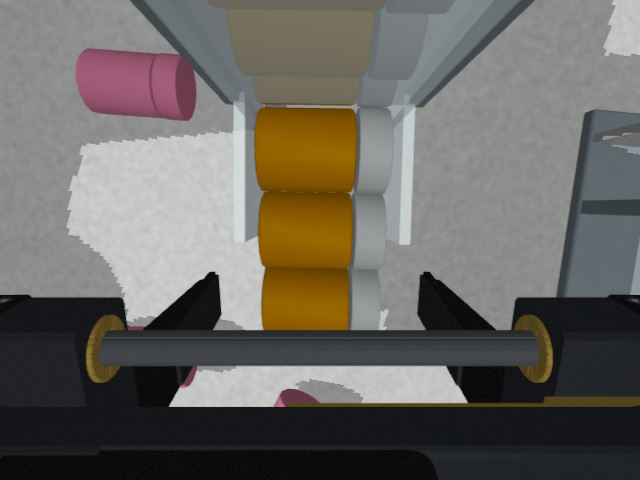

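Wrist view: the lowest pot spans columns 262 to 381 at row 300, centred between the fingers (218 and 420). I will go down 24 mm and close.

>>> drive_tool([
  {"dx":0,"dy":0,"dz":-12,"rx":0,"ry":0,"rz":0,"jaw":1},
  {"dx":0,"dy":0,"dz":-12,"rx":0,"ry":0,"rz":0,"jaw":1},
  {"dx":0,"dy":0,"dz":0,"rx":0,"ry":0,"rz":0,"jaw":1},
  {"dx":0,"dy":0,"dz":0,"rx":0,"ry":0,"rz":0,"jaw":-1},
  {"dx":0,"dy":0,"dz":0,"rx":0,"ry":0,"rz":0,"jaw":-1},
  {"dx":0,"dy":0,"dz":0,"rx":0,"ry":0,"rz":0,"jaw":-1},
  {"dx":0,"dy":0,"dz":0,"rx":0,"ry":0,"rz":0,"jaw":-1},
  {"dx":0,"dy":0,"dz":0,"rx":0,"ry":0,"rz":0,"jaw":-1},
  {"dx":0,"dy":0,"dz":0,"rx":0,"ry":0,"rz":0,"jaw":-1},
  {"dx":0,"dy":0,"dz":0,"rx":0,"ry":0,"rz":0,"jaw":-1},
])

```text
time: 4.25
tcp_pos: [0.4408, 0.1176, 0.0548]
tool_rot: [0.639, 0.764, 0.056, -0.067]
wrist_force: [0.6, -0.8, 0.7]
grip_width: 0.0539
finger_force: 29.9
```

>>> drive_tool([
  {"dx":0,"dy":0,"dz":5,"rx":0,"ry":0,"rz":0,"jaw":-1},
  {"dx":0,"dy":0,"dz":8,"rx":0,"ry":0,"rz":0,"jaw":-1},
  {"dx":0,"dy":0,"dz":10,"rx":0,"ry":0,"rz":0,"jaw":-1},
  {"dx":0,"dy":0,"dz":12,"rx":0,"ry":0,"rz":0,"jaw":-1},
  {"dx":0,"dy":0,"dz":15,"rx":0,"ry":0,"rz":0,"jaw":-1},
  {"dx":0,"dy":0,"dz":20,"rx":0,"ry":0,"rz":0,"jaw":-1},
  {"dx":0,"dy":0,"dz":20,"rx":0,"ry":0,"rz":0,"jaw":-1},
  {"dx":0,"dy":0,"dz":20,"rx":0,"ry":0,"rz":0,"jaw":-1},
  {"dx":0,"dy":0,"dz":20,"rx":0,"ry":0,"rz":0,"jaw":-1},
  {"dx":0,"dy":0,"dz":15,"rx":0,"ry":0,"rz":0,"jaw":-1},
])

```text
time: 5.25
tcp_pos: [0.4412, 0.1177, 0.2023]
tool_rot: [0.639, 0.764, 0.057, -0.066]
wrist_force: [1.0, 0.1, -0.2]
grip_width: 0.0538
finger_force: 29.9
```

>>> drive_tool([
  {"dx":0,"dy":-20,"dz":3,"rx":0,"ry":0,"rz":-2,"jaw":-1},
  {"dx":0,"dy":-40,"dz":3,"rx":0,"ry":0,"rz":-4,"jaw":-1},
  {"dx":0,"dy":-45,"dz":3,"rx":0,"ry":0,"rz":-4,"jaw":-1},
  {"dx":0,"dy":-45,"dz":3,"rx":0,"ry":0,"rz":-4,"jaw":-1},
  {"dx":0,"dy":-45,"dz":3,"rx":0,"ry":0,"rz":-4,"jaw":-1},
  {"dx":0,"dy":-45,"dz":3,"rx":0,"ry":0,"rz":-4,"jaw":-1},
  {"dx":0,"dy":-45,"dz":0,"rx":0,"ry":0,"rz":-4,"jaw":-1},
  {"dx":0,"dy":-45,"dz":0,"rx":0,"ry":0,"rz":-4.3,"jaw":-1},
  {"dx":0,"dy":-40,"dz":0,"rx":0,"ry":0,"rz":0,"jaw":-1},
  {"dx":0,"dy":-20,"dz":0,"rx":0,"ry":0,"rz":0,"jaw":-1},
])

```text
time: 6.25
tcp_pos: [0.4403, -0.2752, 0.2182]
tool_rot: [0.818, 0.569, 0.071, -0.05]
wrist_force: [0.3, 0.2, -1.2]
grip_width: 0.0539
finger_force: 29.9
```

>>> drive_tool([
  {"dx":0,"dy":0,"dz":0,"rx":0,"ry":0,"rz":0,"jaw":-1},
  {"dx":0,"dy":0,"dz":0,"rx":0,"ry":0,"rz":0,"jaw":-1},
  {"dx":0,"dy":0,"dz":0,"rx":0,"ry":0,"rz":0,"jaw":-1},
  {"dx":0,"dy":0,"dz":0,"rx":0,"ry":0,"rz":0,"jaw":-1},
  {"dx":0,"dy":0,"dz":0,"rx":0,"ry":0,"rz":0,"jaw":-1},
  {"dx":0,"dy":0,"dz":0,"rx":0,"ry":0,"rz":0,"jaw":-1},
  {"dx":0,"dy":0,"dz":0,"rx":0,"ry":0,"rz":0,"jaw":-1},
  {"dx":0,"dy":0,"dz":0,"rx":0,"ry":0,"rz":0,"jaw":-1},
  {"dx":0,"dy":0,"dz":0,"rx":0,"ry":0,"rz":0,"jaw":-1},
  {"dx":0,"dy":0,"dz":0,"rx":0,"ry":0,"rz":0,"jaw":-1},
])

```text
time: 7.25
tcp_pos: [0.4406, -0.2725, 0.2176]
tool_rot: [0.817, 0.57, 0.071, -0.05]
wrist_force: [0.6, 0.3, -0.3]
grip_width: 0.0541
finger_force: 29.9
```

Run:
```python
from h import *
p,d,K,T=cap("wrist"); save("w4",p); s=sense()
m=R.from_quat(s["tool_rot"]).as_matrix(); print(s["tcp_pos"],"tool y",m[:,1].round(4),"z",m[:,2].round(4),s["joint_pos"].round(2))
W=cloud(d,K,T); hsv=cv2.cvtColor(p,cv2.COLOR_RGB2HSV)
g=(d>0)&(hsv[...,0]>60)&(hsv[...,0]<95)&(hsv[...,1]>90)&(abs(W[...,2]-.01)<.008)
print("plate",cv2.minAreaRect((W[g][:,:2]*1000).astype(np.float32)),g.sum(),np.median(W[g][:,2]))
a=np.radians(-20.2); ex=np.array([np.cos(a),np.sin(a)]); ey=np.array([-ex[1],ex[0]])
# V sides: fit 45 degree planes for each cradle
for n in("wrist","scene","side"):
    p,d,K,T=load(n); W=cloud(d,K,T); xy=W[...,:2]-[.455,-.2295]; X=xy@ex; Y=xy@ey; Z=W[...,2]
    for y0 in(-.045,.045):
        v=(d>.1)&(abs(X)<.03)&(abs(Y-y0)<.034)&(Z>.03)&(Z<.062)
        if v.sum()<30: continue
        t=v&(Z>.034)&(Z<.054)
        l=t&(Y<y0-.004); r=t&(Y>y0+.004)
        # side planes: Z=zv+|Y-yc|
        print(n,y0,"X",np.percentile(X[v],[1,99]).round(4),"Y",np.percentile(Y[v],[1,99]).round(4),
          "left Y+Z",l.sum(),np.median((Y+Z)[l]).round(4) if l.any() else "","right Z-Y",r.sum(),np.median((Z-Y)[r]).round(4) if r.any() else "")
```

```text
[ 0.44063507 -0.27246038  0.21760489] tool y [ 9.388e-01 -3.446e-01 -8.000e-04] z [ 0.0592  0.1635 -0.9848] [-0.74 -0.13  1.93  0.16  1.41 -0.42]
plate ((459.41497802734375, -217.342529296875), (163.92672729492188, 128.6501007080078), 69.87925720214844) 15998 0.008433995521599597
wrist -0.045 X [-0.0171  0.0163] Y [-0.0599 -0.0112] left Y+Z 215 -0.0217 right Z-Y 907 0.0675
wrist 0.045 X [-0.0173  0.016 ] Y [0.0112 0.078 ] left Y+Z 966 0.0681 right Z-Y 1160 -0.0222
scene -0.045 X [-0.0182  0.017 ] Y [-0.0768 -0.0114] left Y+Z 258 -0.019 right Z-Y 93 0.0704
scene 0.045 X [-0.0184  0.0166] Y [0.0122 0.0787] left Y+Z 248 0.0709 right Z-Y 114 -0.0195
side -0.045 X [-0.0156  0.0181] Y [-0.0787 -0.0128] left Y+Z 51 -0.0251 right Z-Y 517 0.0702
side 0.045 X [-0.016   0.0177] Y [0.0115 0.0769] left Y+Z 70 0.0628 right Z-Y 419 -0.0196
```

View pics/w4.png

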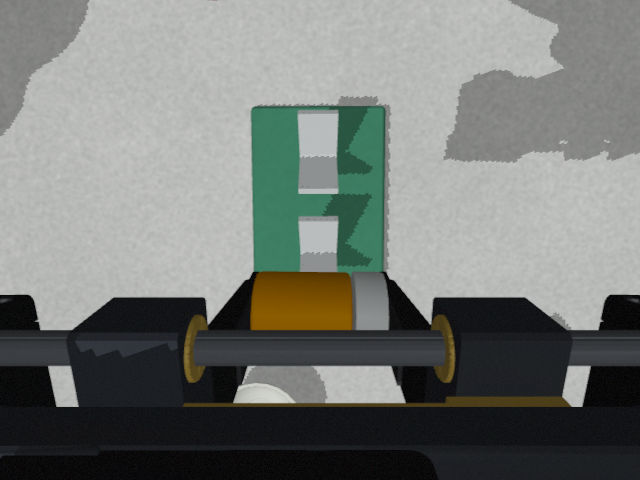

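Wrist view: the held pot is at (320,300), level and centred between the pads. The plate spans columns 252 to 386, with cradles at (318,150) and (318,243). The fit agrees with the carrier at (455,-229.5) turned -20.2°, so I will lower the pot into the -y cradle.

>>> drive_tool([
  {"dx":-1,"dy":1,"dz":-15,"rx":0,"ry":0,"rz":0,"jaw":-1},
  {"dx":0,"dy":0,"dz":-25,"rx":0,"ry":0,"rz":0,"jaw":-1},
  {"dx":0,"dy":0,"dz":-30,"rx":0,"ry":0,"rz":0,"jaw":-1},
  {"dx":0,"dy":0,"dz":-30,"rx":0,"ry":0,"rz":0,"jaw":-1},
  {"dx":0,"dy":0,"dz":-25,"rx":0,"ry":0,"rz":0,"jaw":-1},
  {"dx":0,"dy":0,"dz":-15,"rx":0,"ry":0,"rz":0,"jaw":-1},
  {"dx":0,"dy":0,"dz":-12,"rx":0,"ry":0,"rz":0,"jaw":-1},
  {"dx":0,"dy":0,"dz":-10,"rx":0,"ry":0,"rz":0,"jaw":-1},
  {"dx":0,"dy":0,"dz":-6,"rx":0,"ry":0,"rz":0,"jaw":-1},
  {"dx":0,"dy":0,"dz":-2,"rx":0,"ry":0,"rz":0,"jaw":-1},
])

```text
time: 8.3
tcp_pos: [0.4398, -0.2715, 0.0475]
tool_rot: [0.817, 0.57, 0.071, -0.05]
wrist_force: [-0.3, -0.1, -0.4]
grip_width: 0.0541
finger_force: 29.9
```

>>> drive_tool([
  {"dx":0,"dy":0,"dz":-0.5,"rx":0,"ry":0,"rz":0,"jaw":-1},
  {"dx":0,"dy":0,"dz":-0.5,"rx":0,"ry":0,"rz":0,"jaw":-1},
  {"dx":0,"dy":0,"dz":-0.5,"rx":0,"ry":0,"rz":0,"jaw":-1},
  {"dx":0,"dy":0,"dz":0,"rx":0,"ry":0,"rz":0,"jaw":-1},
  {"dx":0,"dy":0,"dz":0,"rx":0,"ry":0,"rz":0,"jaw":0.4},
  {"dx":0,"dy":0,"dz":0,"rx":0,"ry":0,"rz":0,"jaw":0.6},
  {"dx":0,"dy":0,"dz":0,"rx":0,"ry":0,"rz":0,"jaw":0.8},
  {"dx":0,"dy":0,"dz":0,"rx":0,"ry":0,"rz":0,"jaw":1},
  {"dx":0,"dy":0,"dz":0,"rx":0,"ry":0,"rz":0,"jaw":1},
  {"dx":0,"dy":0,"dz":0,"rx":0,"ry":0,"rz":0,"jaw":1},
])

```text
time: 9.3
tcp_pos: [0.4397, -0.2714, 0.0461]
tool_rot: [0.817, 0.57, 0.071, -0.05]
wrist_force: [-0.1, 0.3, -0.5]
grip_width: 0.0935
finger_force: 0.0
```

>>> drive_tool([
  {"dx":0,"dy":0,"dz":8,"rx":0,"ry":0,"rz":0,"jaw":1},
  {"dx":0,"dy":0,"dz":12,"rx":0,"ry":0,"rz":0,"jaw":1},
  {"dx":0,"dy":0,"dz":20,"rx":0,"ry":0,"rz":0,"jaw":1},
  {"dx":0,"dy":0,"dz":25,"rx":0,"ry":0,"rz":0,"jaw":1},
  {"dx":0,"dy":0,"dz":30,"rx":0,"ry":0,"rz":0,"jaw":1},
  {"dx":0,"dy":0,"dz":30,"rx":0,"ry":0,"rz":0,"jaw":1},
  {"dx":0,"dy":0,"dz":30,"rx":0,"ry":0,"rz":0,"jaw":1},
  {"dx":0,"dy":0,"dz":30,"rx":0,"ry":0,"rz":0,"jaw":1},
  {"dx":0,"dy":0,"dz":30,"rx":0,"ry":0,"rz":0,"jaw":1},
  {"dx":0,"dy":0,"dz":25,"rx":0,"ry":0,"rz":0,"jaw":1},
])

```text
time: 10.3
tcp_pos: [0.4398, -0.2715, 0.2896]
tool_rot: [0.817, 0.57, 0.072, -0.049]
wrist_force: [-0.4, 1.2, 0.0]
grip_width: 0.0954
finger_force: 0.0
```

>>> drive_tool([
  {"dx":0,"dy":20,"dz":5,"rx":0,"ry":0,"rz":2,"jaw":1},
  {"dx":0,"dy":40,"dz":5,"rx":0,"ry":0,"rz":4,"jaw":1},
  {"dx":0,"dy":45,"dz":0,"rx":0,"ry":0,"rz":4,"jaw":1},
  {"dx":0,"dy":45,"dz":0,"rx":0,"ry":0,"rz":4,"jaw":1},
  {"dx":0,"dy":45,"dz":0,"rx":0,"ry":0,"rz":4,"jaw":1},
  {"dx":0,"dy":45,"dz":0,"rx":0,"ry":0,"rz":4,"jaw":1},
  {"dx":0,"dy":45,"dz":0,"rx":0,"ry":0,"rz":4,"jaw":1},
  {"dx":1,"dy":45,"dz":0,"rx":0,"ry":0,"rz":4.3,"jaw":1},
  {"dx":1,"dy":40,"dz":0,"rx":0,"ry":0,"rz":0,"jaw":1},
  {"dx":0,"dy":19,"dz":0,"rx":0,"ry":0,"rz":0,"jaw":1},
])

```text
time: 11.3
tcp_pos: [0.44, 0.121, 0.2957]
tool_rot: [0.637, 0.765, 0.056, -0.068]
wrist_force: [1.2, -0.6, -0.4]
grip_width: 0.0951
finger_force: 0.0
```

>>> drive_tool([
  {"dx":0,"dy":0,"dz":0,"rx":0,"ry":0,"rz":0,"jaw":1},
  {"dx":0,"dy":0,"dz":0,"rx":0,"ry":0,"rz":0,"jaw":1},
  {"dx":0,"dy":0,"dz":0,"rx":0,"ry":0,"rz":0,"jaw":1},
  {"dx":0,"dy":0,"dz":0,"rx":0,"ry":0,"rz":0,"jaw":1},
  {"dx":0,"dy":0,"dz":0,"rx":0,"ry":0,"rz":0,"jaw":1},
  {"dx":0,"dy":0,"dz":0,"rx":0,"ry":0,"rz":0,"jaw":1},
  {"dx":0,"dy":0,"dz":0,"rx":0,"ry":0,"rz":0,"jaw":1},
  {"dx":0,"dy":0,"dz":0,"rx":0,"ry":0,"rz":0,"jaw":1},
  {"dx":0,"dy":0,"dz":0,"rx":0,"ry":0,"rz":0,"jaw":1},
  {"dx":0,"dy":0,"dz":0,"rx":0,"ry":0,"rz":0,"jaw":1},
])

```text
time: 12.3
tcp_pos: [0.4417, 0.1176, 0.2961]
tool_rot: [0.639, 0.764, 0.056, -0.067]
wrist_force: [0.5, -0.4, -0.3]
grip_width: 0.0951
finger_force: 0.0
```

Run:
```python
from h import *
from scipy.optimize import least_squares
p,d,K,T=cap("wrist"); s=sense(); ps=cap("side")[0]
save("m5",np.hstack([cv2.resize(p[60:330,180:460],(400,386)),cv2.resize(ps[150:420,170:450],(400,386))]))
m=R.from_quat(s["tool_rot"]).as_matrix(); print(s["tcp_pos"],"tool y",m[:,1].round(4))
ang=np.radians(10.3); ex=np.array([np.cos(ang),np.sin(ang)]); ey=np.array([-ex[1],ex[0]])
W=cloud(d,K,T); xy=W[...,:2]-[.444,.111]; X=xy@ex; Y=xy@ey; Z=W[...,2]
hsv=cv2.cvtColor(p,cv2.COLOR_RGB2HSV)
a=(d>0)&(hsv[...,0]>8)&(hsv[...,0]<24)&(hsv[...,1]>130)&(abs(X+.008)<.012)&(Y>-.03)&(Y<.09)&(Z>.045)&(Z<.12); y,z=Y[a],Z[a]
def f(v):
    y0,z0,t=v; k=np.arange(3)[:,None]*.036
    return np.abs(np.hypot(y-y0-k*np.cos(t),z-z0-k*np.sin(t))-.018).min(0)
r=min((least_squares(f,[y0,.06,.2],loss="soft_l1",f_scale=.001) for y0 in(-.008,0,.008)),key=lambda r:r.cost)
print(a.sum(),r.x.round(4),np.sqrt((r.fun**2).mean()))
q=(d>0)&(abs(X)<.045)&(abs(Y-.006)<.012)&(Z>.064)&(Z<.09); print("X",np.percentile(X[q],[1,99]).round(4))
```

```text
[0.44167557 0.11760265 0.29613507] tool y [ 9.843e-01  1.763e-01 -7.000e-04]
2362 [0.0065 0.0576 0.2624] 0.0006676408635921597
X [-0.0271  0.0258]
```

View pics/m5.png

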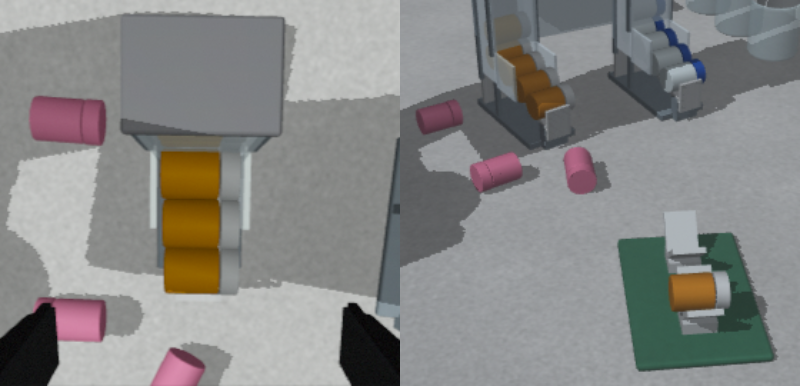

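The left half shows the second pot at the outlet (200,271), in the same place. The right half shows the first pot lying along the near cradle at (700,292). I will repeat the same grasp.

>>> drive_tool([
  {"dx":0,"dy":0,"dz":-20,"rx":0,"ry":0,"rz":0,"jaw":1},
  {"dx":0,"dy":0,"dz":-30,"rx":0,"ry":0,"rz":0,"jaw":1},
  {"dx":0,"dy":0,"dz":-30,"rx":0,"ry":0,"rz":0,"jaw":1},
  {"dx":0,"dy":0,"dz":-30,"rx":0,"ry":0,"rz":0,"jaw":1},
  {"dx":0,"dy":0,"dz":-30,"rx":0,"ry":0,"rz":0,"jaw":1},
  {"dx":0,"dy":0,"dz":-30,"rx":0,"ry":0,"rz":0,"jaw":1},
  {"dx":0,"dy":0,"dz":-25,"rx":0,"ry":0,"rz":0,"jaw":1},
  {"dx":0,"dy":0,"dz":-20,"rx":0,"ry":0,"rz":0,"jaw":1},
  {"dx":0,"dy":0,"dz":-15,"rx":0,"ry":0,"rz":0,"jaw":1},
  {"dx":0,"dy":0,"dz":-11,"rx":0,"ry":0,"rz":0,"jaw":1},
])

```text
time: 13.4
tcp_pos: [0.4411, 0.1176, 0.0539]
tool_rot: [0.639, 0.764, 0.055, -0.068]
wrist_force: [-0.7, -0.4, 0.9]
grip_width: 0.0952
finger_force: 0.0
```

>>> drive_tool([
  {"dx":0,"dy":0,"dz":0,"rx":0,"ry":0,"rz":0,"jaw":1},
  {"dx":0,"dy":0,"dz":0,"rx":0,"ry":0,"rz":0,"jaw":1},
  {"dx":0,"dy":0,"dz":0,"rx":0,"ry":0,"rz":0,"jaw":-1},
  {"dx":0,"dy":0,"dz":0,"rx":0,"ry":0,"rz":0,"jaw":-1},
  {"dx":0,"dy":0,"dz":0,"rx":0,"ry":0,"rz":0,"jaw":-1},
  {"dx":0,"dy":0,"dz":0,"rx":0,"ry":0,"rz":0,"jaw":-1},
  {"dx":0,"dy":0,"dz":0,"rx":0,"ry":0,"rz":0,"jaw":-1},
  {"dx":0,"dy":0,"dz":0,"rx":0,"ry":0,"rz":0,"jaw":-1},
  {"dx":0,"dy":0,"dz":0,"rx":0,"ry":0,"rz":0,"jaw":-1},
  {"dx":0,"dy":0,"dz":0,"rx":0,"ry":0,"rz":0,"jaw":-1},
])

```text
time: 14.4
tcp_pos: [0.4417, 0.1176, 0.0552]
tool_rot: [0.639, 0.764, 0.056, -0.067]
wrist_force: [0.1, -0.5, 0.6]
grip_width: 0.0539
finger_force: 29.9
```

>>> drive_tool([
  {"dx":0,"dy":0,"dz":5,"rx":0,"ry":0,"rz":0,"jaw":-1},
  {"dx":0,"dy":0,"dz":8,"rx":0,"ry":0,"rz":0,"jaw":-1},
  {"dx":0,"dy":0,"dz":10,"rx":0,"ry":0,"rz":0,"jaw":-1},
  {"dx":0,"dy":0,"dz":12,"rx":0,"ry":0,"rz":0,"jaw":-1},
  {"dx":0,"dy":0,"dz":15,"rx":0,"ry":0,"rz":0,"jaw":-1},
  {"dx":0,"dy":0,"dz":20,"rx":0,"ry":0,"rz":0,"jaw":-1},
  {"dx":0,"dy":0,"dz":20,"rx":0,"ry":0,"rz":0,"jaw":-1},
  {"dx":0,"dy":0,"dz":20,"rx":0,"ry":0,"rz":0,"jaw":-1},
  {"dx":0,"dy":0,"dz":20,"rx":0,"ry":0,"rz":0,"jaw":-1},
  {"dx":0,"dy":0,"dz":15,"rx":0,"ry":0,"rz":0,"jaw":-1},
])

```text
time: 15.4
tcp_pos: [0.4422, 0.1177, 0.2028]
tool_rot: [0.639, 0.764, 0.057, -0.066]
wrist_force: [0.5, 0.3, -0.9]
grip_width: 0.0538
finger_force: 29.9
```

>>> drive_tool([
  {"dx":2,"dy":-15,"dz":0,"rx":0,"ry":0,"rz":-2,"jaw":-1},
  {"dx":3,"dy":-30,"dz":0,"rx":0,"ry":0,"rz":-4,"jaw":-1},
  {"dx":4,"dy":-40,"dz":0,"rx":0,"ry":0,"rz":-4,"jaw":-1},
  {"dx":4,"dy":-40,"dz":0,"rx":0,"ry":0,"rz":-4,"jaw":-1},
  {"dx":4,"dy":-40,"dz":0,"rx":0,"ry":0,"rz":-4,"jaw":-1},
  {"dx":4,"dy":-40,"dz":0,"rx":0,"ry":0,"rz":-4,"jaw":-1},
  {"dx":4,"dy":-40,"dz":0,"rx":0,"ry":0,"rz":-4,"jaw":-1},
  {"dx":3,"dy":-30,"dz":0,"rx":0,"ry":0,"rz":-4.3,"jaw":-1},
  {"dx":1,"dy":-20,"dz":0,"rx":0,"ry":0,"rz":0,"jaw":-1},
  {"dx":0,"dy":-9.5,"dz":0,"rx":0,"ry":0,"rz":0,"jaw":-1},
])

```text
time: 16.4
tcp_pos: [0.4706, -0.1886, 0.2007]
tool_rot: [0.817, 0.57, 0.071, -0.05]
wrist_force: [0.5, 0.2, -0.1]
grip_width: 0.0539
finger_force: 29.9
```

>>> drive_tool([
  {"dx":0,"dy":0,"dz":0,"rx":0,"ry":0,"rz":0,"jaw":-1},
  {"dx":0,"dy":0,"dz":0,"rx":0,"ry":0,"rz":0,"jaw":-1},
  {"dx":0,"dy":0,"dz":0,"rx":0,"ry":0,"rz":0,"jaw":-1},
  {"dx":0,"dy":0,"dz":0,"rx":0,"ry":0,"rz":0,"jaw":-1},
  {"dx":0,"dy":0,"dz":-15,"rx":0,"ry":0,"rz":0,"jaw":-1},
  {"dx":0,"dy":0,"dz":-25,"rx":0,"ry":0,"rz":0,"jaw":-1},
  {"dx":0,"dy":0,"dz":-25,"rx":0,"ry":0,"rz":0,"jaw":-1},
  {"dx":0,"dy":0,"dz":-20,"rx":0,"ry":0,"rz":0,"jaw":-1},
  {"dx":0,"dy":0,"dz":-10,"rx":0,"ry":0,"rz":0,"jaw":-1},
  {"dx":0,"dy":0,"dz":0,"rx":0,"ry":0,"rz":0,"jaw":-1},
])

```text
time: 17.4
tcp_pos: [0.4693, -0.1858, 0.1028]
tool_rot: [0.817, 0.57, 0.071, -0.052]
wrist_force: [0.3, 0.3, -0.6]
grip_width: 0.054
finger_force: 29.9
```

>>> drive_tool([
  {"dx":0,"dy":0,"dz":-15,"rx":0,"ry":0,"rz":0,"jaw":-1},
  {"dx":0,"dy":0,"dz":-15,"rx":0,"ry":0,"rz":0,"jaw":-1},
  {"dx":0,"dy":0,"dz":-12,"rx":0,"ry":0,"rz":0,"jaw":-1},
  {"dx":0,"dy":0,"dz":-8,"rx":0,"ry":0,"rz":0,"jaw":-1},
  {"dx":0,"dy":0,"dz":-4,"rx":0,"ry":0,"rz":0,"jaw":-1},
  {"dx":0,"dy":0,"dz":-2,"rx":0,"ry":0,"rz":0,"jaw":-1},
  {"dx":0,"dy":0,"dz":0,"rx":0,"ry":0,"rz":0,"jaw":-1},
  {"dx":0,"dy":0,"dz":0,"rx":0,"ry":0,"rz":0,"jaw":-1},
  {"dx":0,"dy":0,"dz":0,"rx":0,"ry":0,"rz":0,"jaw":-1},
  {"dx":0,"dy":0,"dz":0,"rx":0,"ry":0,"rz":0,"jaw":-1},
])

```text
time: 18.4
tcp_pos: [0.4709, -0.1871, 0.0496]
tool_rot: [0.817, 0.57, 0.072, -0.05]
wrist_force: [-0.3, 0.1, 0.3]
grip_width: 0.0538
finger_force: 29.9
```

Lower 3.5 mm more, open, then rise and look.

>>> drive_tool([
  {"dx":0,"dy":0,"dz":-1.5,"rx":0,"ry":0,"rz":0,"jaw":-1},
  {"dx":0,"dy":0,"dz":-1,"rx":0,"ry":0,"rz":0,"jaw":-1},
  {"dx":0,"dy":0,"dz":-1,"rx":0,"ry":0,"rz":0,"jaw":-1},
  {"dx":0,"dy":0,"dz":0,"rx":0,"ry":0,"rz":0,"jaw":-1},
  {"dx":0,"dy":0,"dz":0,"rx":0,"ry":0,"rz":0,"jaw":0.4},
  {"dx":0,"dy":0,"dz":0,"rx":0,"ry":0,"rz":0,"jaw":0.6},
  {"dx":0,"dy":0,"dz":0,"rx":0,"ry":0,"rz":0,"jaw":0.8},
  {"dx":0,"dy":0,"dz":0,"rx":0,"ry":0,"rz":0,"jaw":1},
  {"dx":0,"dy":0,"dz":0,"rx":0,"ry":0,"rz":0,"jaw":1},
  {"dx":0,"dy":0,"dz":0,"rx":0,"ry":0,"rz":0,"jaw":1},
])

```text
time: 19.4
tcp_pos: [0.4707, -0.1869, 0.0457]
tool_rot: [0.817, 0.57, 0.071, -0.05]
wrist_force: [1.1, 0.2, 1.0]
grip_width: 0.0933
finger_force: 0.0
```

>>> drive_tool([
  {"dx":0,"dy":0,"dz":8,"rx":0,"ry":0,"rz":0,"jaw":1},
  {"dx":0,"dy":0,"dz":12,"rx":0,"ry":0,"rz":0,"jaw":1},
  {"dx":0,"dy":0,"dz":20,"rx":0,"ry":0,"rz":0,"jaw":1},
  {"dx":0,"dy":0,"dz":25,"rx":0,"ry":0,"rz":0,"jaw":1},
  {"dx":0,"dy":0,"dz":30,"rx":0,"ry":0,"rz":0,"jaw":1},
  {"dx":0,"dy":-30,"dz":30,"rx":0,"ry":0,"rz":0,"jaw":1},
  {"dx":-10,"dy":-40,"dz":25,"rx":0,"ry":0,"rz":0,"jaw":1},
  {"dx":-10,"dy":-40,"dz":20,"rx":0,"ry":0,"rz":0,"jaw":1},
  {"dx":-10,"dy":-10,"dz":0,"rx":0,"ry":0,"rz":0,"jaw":1},
  {"dx":0,"dy":0,"dz":0,"rx":0,"ry":0,"rz":0,"jaw":1},
])

```text
time: 20.4
tcp_pos: [0.44, -0.3083, 0.2169]
tool_rot: [0.818, 0.569, 0.072, -0.049]
wrist_force: [-0.5, 0.6, -0.8]
grip_width: 0.0951
finger_force: 0.0
```

>>> drive_tool([
  {"dx":0,"dy":0,"dz":0,"rx":0,"ry":0,"rz":0,"jaw":1},
  {"dx":0,"dy":0,"dz":0,"rx":0,"ry":0,"rz":0,"jaw":1},
  {"dx":0,"dy":0,"dz":0,"rx":0,"ry":0,"rz":0,"jaw":1},
  {"dx":0,"dy":0,"dz":0,"rx":0,"ry":0,"rz":0,"jaw":1},
  {"dx":0,"dy":0,"dz":0,"rx":0,"ry":0,"rz":0,"jaw":1},
  {"dx":0,"dy":0,"dz":0,"rx":0,"ry":0,"rz":0,"jaw":1},
  {"dx":0,"dy":0,"dz":0,"rx":0,"ry":0,"rz":0,"jaw":1},
  {"dx":0,"dy":0,"dz":0,"rx":0,"ry":0,"rz":0,"jaw":1},
  {"dx":0,"dy":0,"dz":0,"rx":0,"ry":0,"rz":0,"jaw":1},
  {"dx":0,"dy":0,"dz":0,"rx":0,"ry":0,"rz":0,"jaw":1},
])

```text
time: 21.4
tcp_pos: [0.4407, -0.307, 0.2157]
tool_rot: [0.817, 0.57, 0.071, -0.05]
wrist_force: [-0.3, 0.1, -0.2]
grip_width: 0.0954
finger_force: 0.0
```

Run:
```python
from h import *
p,d,K,T=cap("wrist"); ps=cap("side")[0]
save("m6",np.hstack([cv2.resize(p[60:330,180:460],(400,386)),cv2.resize(ps[150:420,170:450],(400,386))]))
a=np.radians(-20.2); ex=np.array([np.cos(a),np.sin(a)]); ey=np.array([-ex[1],ex[0]])
W=cloud(d,K,T); xy=W[...,:2]-[.455,-.2295]; X=xy@ex; Y=xy@ey; Z=W[...,2]
for y0 in(-.045,.045):
    v=(d>.1)&(abs(X)<.05)&(abs(Y-y0)<.014)&(Z>.056)&(Z<.08)
    print(y0,v.sum(),"X",np.percentile(X[v],[1,99]).round(4),"ztop",np.percentile(Z[v],98).round(4))
```

```text
-0.045 2088 X [-0.0269  0.0259] ztop 0.0669
0.045 2265 X [-0.0268  0.0256] ztop 0.0671
```

View pics/m6.png

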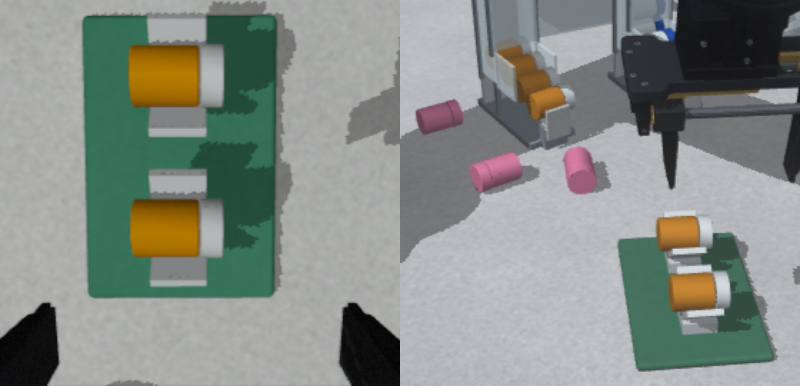

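Both pots lie in their cradles at (177,76) and (177,228) in the left half. They are along the cradles and centred within about 1 mm, and the gripper is clear.

```bash
python3 -c "
from rig import *
print(hand_in())"
```

```text
the job is handed in; nothing more can be done
None
```

The job is handed in: two amber pots were taken in turn from the outlet and laid one in each cradle, centred to about 1 mm and released, at about 21 s on the robot's clock.

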